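# Seal the gel casting tray in its stand with the over-centre lever

### The arm

A 6-joint arm with a two-finger parallel gripper is mounted at the origin on a cart in front of the work surface, level with it; the furniture and walls round the work are solid. World frame = base frame: x ahead of the robot, y to its left, z up, the work surface at z = 0. Lengths are in m, angles in rad, forces in N, time in s.
With the tool pointing down it reaches from about 0.275 to 0.875 m from the base axis. Payload 12.5 kg.
Tool frame: the origin (TCP) lies on the centre line of the jaws, within the pads' length; the fingertips stand r.finger_overhang ahead of it and the grasp point (between the pads) lies 3 mm ahead of it (r.finger_overhang is the distance from the TCP to the fingertips, in m); z points along the fingers, y is the direction in which the jaws open and shut (so a half turn about z gives the same grasp; the last joint's range is limited). The gripper opens to 85 mm and grips with 20 to 120 N. Pads are 22 mm wide; open, the fingers measure 114 mm over their backs; the gripper's body (76 mm by 85 mm) begins 54 mm behind the grasp point. The pads swing forward as they close: fully open they stand 13 mm farther back than shut.
Start: joints at [-1.238, 0.351, 1.652, -0, 1.139, -0.085], TCP at [0.223, -0.503, 0.253] pointing down, gripper open.
Joint ranges: [-2.75, 2.75], [-0.79, 2.1], [0.01, 2.65], [-1.57, 4.71], [0.07, 3.14], [-2.87, 2.87]. Speed limits (rad/s): [2.22, 2.22, 2.79, 3.14, 3.14, 3.14].

### API

Orientations are given as a unit quaternion [x, y, z, w].
In Python, from cell import r, optics gives the robot as it stands. The module is installed in compiled form; this text tells all that it offers. Calls block until the motion is done:
- r.move_to(position, orientation): joint-space move of the TCP to a pose.
- r.move_linear(position, rot=None, vel=0.15): straight line of the TCP; rot=None keeps the orientation; vel is the mean speed in m/s.
- r.set_joints(angles): joint-space move.
- r.set_gripper(opening, squeeze=None): opening from 0.0 (shut) to 1.0 (fully open); squeeze is the grip in N (None keeps the last); returns when the fingers have stopped.
- r.sleep(seconds).
- r.inverse_kinematics(position, orientation): joint angles nearest the present ones, or None.
- optics.get_image(name): name is "side" or "top"; returns a dict with "pixels" (384x512x3 uint8, red, green, blue), "depth" (384x512 float32, m along the optical axis (not along the pixel's ray), 0 where there is no reading), "fx", "fy", "cx", "cy" (pixels), "camera_from_world" (4x4, takes a point from world to camera coordinates). Camera axes: x right, y down, z forward; pixel columns grow to the right and rows downward; lengths in m; the calibration is good to about 2 mm. A picture is of the moment at which its call begins.
A pose or a line that the arm cannot do raises r.PlanningError and nothing moves.
- r.hand_in(): hands the job in, once; it reports no verdict.
Readings, each from a call of its own:
- r.current_t(): time.
- r.current_q(): joint angles.
- r.current_qvel(): joint speeds.
- r.current_effort(): joint torques, N m.
- r.current_tool_pos(): TCP position.
- r.current_ee_rot(): TCP orientation.
- r.current_contact_force(): force on the tool from outside, world axes, zero at the start.
- r.current_torque(): the same for the moment, N m.
- r.current_opening(): opening from 0.0 (shut) to 1.0 (fully open).
Only numpy, scipy, OpenCV 4.12 (cv2) and the standard library are available. Lean on these libraries where they do the work, as an engineer would, in place of code of your own. Each camera call takes 0.05 s, during which the arm holds its last target. There are 200 camera calls.

### The job

Make the gel casting stand ready for pouring: with the fingertips, push the clear open-ended tray along the bed of the stand until its far wall is fully home against the rear stop, then push the black-gripped clamp lever round, past its dead point, until it snaps into lock and the sprung dam seals the tray. The tray is only pushed and stays flat on the bed, never lifted; the combs, timer and marker near by are left where they are.

Things in the scene. Friction and masses are not known exactly. Their poses are not given: they have to be found in the camera images.
- casting_stand: Casting stand, fixed: white bed plate, top 14 mm above the bench, x -80 to +106, y -84 to +78 mm, with a narrower clamp extension to y +172 (x -26 to +66). Origin at bench level. Its x axis is the way the tray slides in, away from the robot; y points left to the clamp; z up; turned -0.15 to 0.2 rad. Front (-x) open. The tray is home with its centre at x = +20 mm.
- rear_stop (a point): Middle of the front face of the rear stop, a grey wall 80 mm wide, top 36 mm above the bench, at x = +80 mm of the stand (same axes), 25.5 mm above the bench. The outside of the tray's far wall must touch it.
- fixed_gasket (a point): Middle of the black gasket face of the fixed grey dam on the stand's right, at x = +20, y = -50 mm of the stand (same axes), 25.5 mm above the bench. The gasket runs from x = -44 to +84 mm, the dam's top is 44 mm above the bench.
- tray_mid (a point): Centre, half-way up, of the loose clear tray (0.08 to 0.17 kg): 120 mm from near to far wall (stand's x), 100 mm across (stand's y), 23 mm high, so walls from 14 to 37 mm above the bench, 4 mm thick; ends toward the dams open. Starts flat on the bed, 25 to 40 mm short of the stop, a few mm of side play; slides easily. Its x axis is the stand's +y, its y axis the stand's -x.
- dam: Sprung grey dam with black gasket, 132 mm long (stand's x), opposite the fixed dam, top 44 mm above the bench. Origin at bench level under the middle of its gasket face, which looks to the stand's -y. The lever drives it some 14 mm to the tray, which it shifts across to the fixed gasket, then its springs are compressed (about 45 N at the dead point).
- clamp_lever (a joint): Lever angle, rad: 0 open, grows clockwise seen from above. Free at first, resists from about 0.75 (up to 6 N at the grip), dead point at 1.40, then it springs on by itself to its stop at 1.60 and stays locked. Starts between 0 and 0.25. At value q the handle points from the pivot at (2.79 - q) rad anticlockwise from the stand's x axis.
- lever_grip (a point): Middle of the lever's black grip, 66 mm from the pivot, 46 mm above the bench. The grip is a level bar 16 mm thick, 42 to 91 mm from the pivot, ending in a 20 mm ball; free below it down to 14 mm above the bench. At the start it points to the robot, a little left; push its tray side, first left (stand's +y), then round away from the robot; it ends pointing left, a little away.
- lever_pivot (a point): Point on the lever's upright pivot axis, at x = +20, y = +140 mm of the stand, 46 mm above the bench, level with the grip. The bolt head there ends 43 mm above the bench.
- comb_1: Bystander: black gel comb, 160 mm long, 30 mm high, on the bench left of the stand. Origin under its middle.
- comb_2: Bystander: white gel comb, 160 mm long, 30 mm high, on the bench just behind the stand. Origin under its middle.
- timer: Bystander: white lab timer, 66 x 66 x 18 mm, lying behind and left of the stand. Origin under its middle.
- marker_1: Bystander: marker pen, 143 mm long, 14 mm high, lying on the bench to the right in front of the stand. Origin under its middle.

How it is judged:
On the way, in this order (a step that is already met when the one before it is completed fails the run):
1. the tray is fully home against the rear stop (within 3 mm), the lever still open (x of tray_mid in the frame of casting_stand above 0.017 m and value of joint clamp_lever below 0.6 rad), for 0.2 s.
2. the lever is past its dead point and in lock (value of joint clamp_lever above 1.52 rad), for 0.2 s.
At the end, for the whole second after the job is handed in: Hand off, the lever stays locked past its dead point (above 1.52 rad); the tray lies flat on the bed, far wall within 3.5 mm of the rear stop, square within 0.03 rad, one end within 3 mm of the fixed gasket and the sprung dam pressing on the other with over 15 N (value of joint clamp_lever above 1.52 rad and x of tray_mid in the frame of casting_stand above 0.0165 m and y of tray_mid in the frame of casting_stand below 0.003 m and angle between the y axis of tray_mid and the x axis of casting_stand, either way round below 0.03 rad and z of tray_mid in the frame of casting_stand below 0.0285 m and contact force between dam and casting_tray above 15 N and linear speed of casting_tray below 0.02 m/s); the robot touches nothing.
It fails at once if the tray is lifted or tipped off the bed (z of tray_mid in the frame of casting_stand above 0.0335 m or angle between tray_mid's own z axis and vertical above 0.12 rad).
It fails at once if a comb, the timer or the marker is pushed, lifted or carried (moved more than 20 mm) (distance of any of comb_1, comb_2, timer, marker_1 from where it was at the start of the episode above 0.02 m).
It also fails if it takes over 48 s, if anything falls off the work surface, if the arm or the gripper's body presses on something with over 40 N, if the wrist force passes 120 N, or if a joint passes its speed limit or range.

## Working session

There is one attempt and no reset: what is moved stays moved. The work goes in short steps, each a Python script; the robot and the scene stay as the last script left them, time stands still between calls to the robot, and variables do not carry over. Pictures are saved under pics/ and viewed, on a budget of 10 in all, crops included, one or two more only if the job needs it, and the job is handed in when it is done.

```bash
mkdir -p pics; python3 - <<'E'
from cell import r, optics
import cv2, numpy as np, pickle
for n in("top","side"):
    d=optics.get_image(n); pickle.dump(d,open(n+'.pkl','wb'))
    cv2.imwrite(f'pics/{n}0.png',cv2.resize(d['pixels'][...,::-1],(800,600),interpolation=cv2.INTER_CUBIC))
    print(n,d['fx'],d['fy'],d['cx'],d['cy'],d['camera_from_world'].round(4).tolist())
print(r.finger_overhang,r.current_t(),r.current_ee_rot(),r.current_opening())
E
```

```text
top 385.1909947300077 385.1909947300077 257.3420662648509 191.33105143771903 [[0.0347, -0.9994, -0.0001, 0.166], [-0.9717, -0.0337, -0.2337, 0.5584], [0.2336, 0.0082, -0.9723, 0.8735], [0.0, 0.0, 0.0, 1.0]]
side 392.06617083183215 392.06617083183215 251.96194806656837 186.88607722618423 [[-0.8893, -0.4568, -0.0204, 0.5692], [-0.2799, 0.5792, -0.7656, 0.1067], [0.3615, -0.6751, -0.643, 0.948], [0.0, 0.0, 0.0, 1.0]]
0.022 0.1 [ 9.78261520e-01  2.07374359e-01 -6.23971371e-05 -5.18712562e-04] 1.0017868702701578
```

View pics/top0.png

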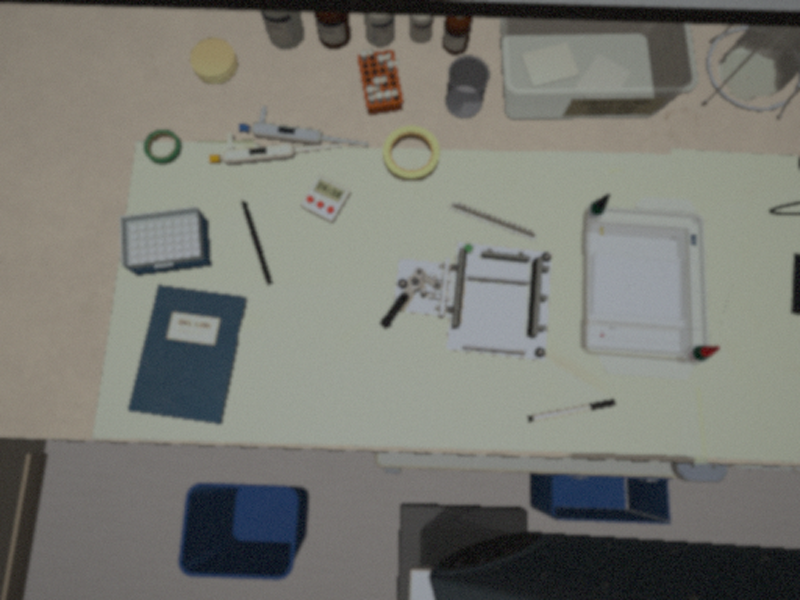

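View pics/side0.png

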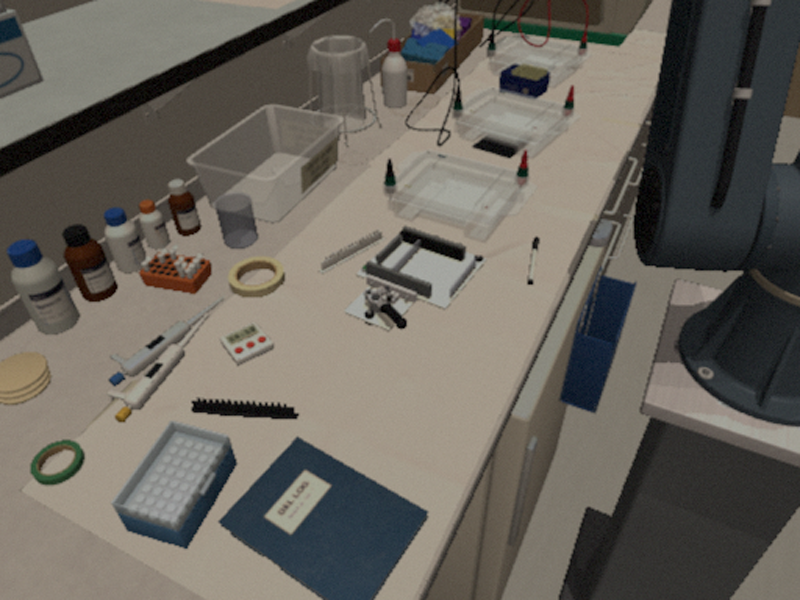

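The top view shows the stand at about (450-550, 245-360) in the 800 px picture, with the lever grip near (400, 308). I'll enlarge that area.

```bash
python3 - <<'E'
import cv2, pickle
d=pickle.load(open('top.pkl','rb'))
cv2.imwrite('pics/top0c.png',cv2.resize(d['pixels'][148:238,235:365,::-1],None,fx=6,fy=6,interpolation=cv2.INTER_CUBIC))
d=pickle.load(open('side.pkl','rb'))
cv2.imwrite('pics/side0c.png',cv2.resize(d['pixels'][140:220,210:330,::-1],None,fx=6.5,fy=6.5,interpolation=cv2.INTER_CUBIC))
E
```

```text
(no output)
```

View pics/top0c.png

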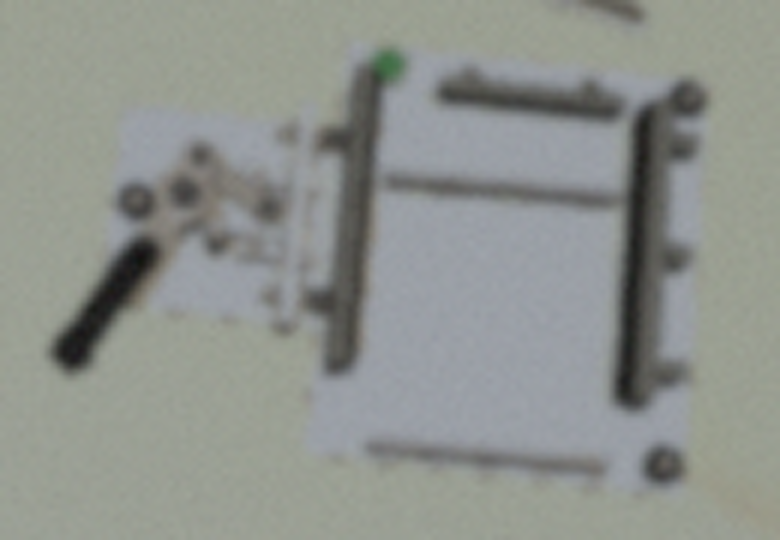

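View pics/side0c.png

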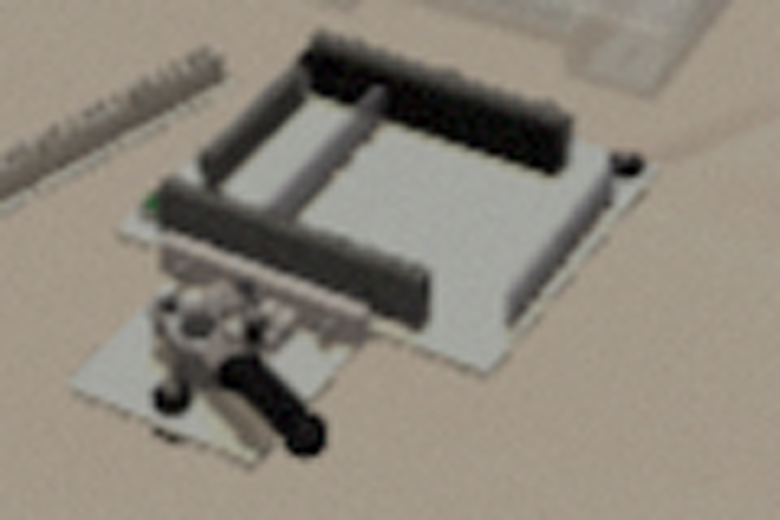

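```bash
cat > geo.py <<'E'
import numpy as np, pickle
from scipy.optimize import least_squares
def ray_at(d,u,v,z):
    M=np.array(d['camera_from_world']); R,t=M[:3,:3],M[:3,3]; o=-R.T@t
    k=R.T@np.array([(u-d['cx'])/d['fx'],(v-d['cy'])/d['fy'],1]); return (o+k*(z-o[2])/k[2])
def W(S,p): c,s=np.cos(S[2]),np.sin(S[2]); return np.array([S[0]+c*p[0]-s*p[1],S[1]+s*p[0]+c*p[1]])
def inv(S,w): c,s=np.cos(S[2]),np.sin(S[2]); x,y=w[0]-S[0],w[1]-S[1]; return np.array([c*x+s*y,-s*x+c*y])
E
python3 - <<'E'
from geo import *
T=pickle.load(open('top.pkl','rb')); Sd=pickle.load(open('side.pkl','rb'))
t=lambda u,v,z:ray_at(T,235+u/6-.5+1/12,148+v/6-.5+1/12,z)[:2]
s=lambda u,v,z:ray_at(Sd,210+u/6.5-.42,140+v/6.5-.42,z)[:2]
top=[((106,-84),(714,80),14),((-80,-84),(688,492),14),((-80,78),(308,452),14),((106,78),(350,42),14),((66,172),(124,105),14),((-26,172),(102,305),14),((20,140),(185,190),43),((80,40),(440,90),36),((80,-40),(620,106),36)]
side=[((-80,-84),(660,168),14),((-80,78),(485,378),14),((106,78),(120,233),14),((66,172),(70,383),14),((-26,172),(258,466),14),((20,140),(198,320),43)]
fits={}
for nm,f,L in(('top',t,top),('side',s,side)):
    P=[(np.array(p)/1e3,f(*uv,z/1e3)) for p,uv,z in L]
    o=least_squares(lambda S:np.concatenate([W(S,p)-w for p,w in P]),[.5,.1,0],loss='soft_l1',f_scale=.002)
    print(nm,o.x.round(4)); print((o.fun.reshape(-1,2)*1e3).round(1).tolist()); fits[nm]=o.x
S=(fits['top']+fits['side'])/2
for nm,f,Q in(('top',t,[('far',(390,178),37),('far',(620,195),37),('near',(368,443),37),('near',(605,462),37),('ball',(72,352),46),('grip0',(145,250),54),('damL',(380,75),44),('damR',(355,365),44)]),('side',s,[('far',(375,90),37),('far',(275,215),37),('nearR',(608,190),37),('nearL',(508,295),37),('ball',(305,430),46),('grip0',(235,370),54),('pivot',(198,320),43)])):
    for k,uv,z in Q: w=f(*uv,z/1e3); print(nm,k,w.round(4),(inv(fits[nm],w)*1e3).round(1),(inv(S,w)*1e3).round(1))
E
```

```text
top [ 0.5579  0.027  -0.0781]
[[1.2, -0.7], [-2.3, -1.4], [-1.0, 0.4], [1.8, 1.2], [1.7, -0.3], [-0.3, 0.7], [-1.1, -1.1], [0.9, 2.3], [-0.9, -0.7]]
side [ 0.5554  0.03   -0.084 ]
[[-1.4, -0.6], [-1.5, -3.0], [2.6, -0.6], [1.4, 2.1], [1.1, -0.1], [-1.7, 2.1]]
top far [0.5998 0.0795] [37.7 55.6] [38.9 54.3]
top far [ 0.5957 -0.0176] [ 41.2 -41.6] [ 42.7 -42.9]
top near [0.4862 0.0876] [-76.2  54.8] [-75.   53.1]
top near [ 0.4817 -0.0099] [-73.1 -42.7] [-71.6 -44.4]
top ball [0.5184 0.2107] [-53.7 180. ] [-52.9 178.4]
top grip0 [0.5607 0.182 ] [ -9.3 154.8] [ -8.4 153.3]
top damL [0.6431 0.0849] [80.4 64.4] [81.6 63.2]
top damR [0.5174 0.094 ] [-45.6  63.6] [-44.5  62. ]
side far [ 0.5971 -0.0164] [ 45.4 -42.8] [ 43.9 -41.5]
side far [0.5959 0.0848] [35.7 57.9] [34.5 59.2]
side nearR [0.4753 0.0075] [-77.9 -29.2] [-79.4 -27.6]
side nearL [0.486  0.0907] [-74.2  54.7] [-75.4  56.3]
side ball [0.5197 0.2078] [-50.5 174.2] [-51.4 175.7]
side grip0 [0.5552 0.197 ] [-14.2 166.3] [-15.1 167.7]
side pivot [0.5888 0.1658] [ 21.9 138.1] [ 21.  139.4]
```

Stand pose is about (0.557, 0.0285, −0.08 rad). The tray is about 36 mm short of the stop and the lever is at q≈0.11. Next is the tray push.

```bash
cat > rob.py <<'E'
from geo import *
from cell import r, optics
from scipy.spatial.transform import Rotation as Ro
import cv2
S=np.array([.557,.0285,-.080])
def quat(yaw): return (Ro.from_euler('z',yaw+S[2])*Ro.from_quat([1,0,0,0])).as_quat()
def P(x,y,z): return [*W(S,(x/1e3,y/1e3)),z/1e3]
def F(): # force in stand axes
    f=np.array(r.current_contact_force()); c,s=np.cos(S[2]),np.sin(S[2]); return np.array([c*f[0]+s*f[1],-s*f[0]+c*f[1],f[2]])
def here(): p=r.current_tool_pos(); return np.r_[inv(S,p)*1e3,p[2]*1e3]
def snap(n,a,b,c,d,k):
    im=optics.get_image(n); pickle.dump(im,open(n+'.pkl','wb'))
    return cv2.resize(im['pixels'][b:d,a:c,::-1],None,fx=k,fy=k,interpolation=cv2.INTER_CUBIC)
E
python3 - <<'E'
from rob import *
r.set_gripper(.6)
r.move_to(P(-108,5,140),quat(0)); print(r.current_t(),r.current_q(),F())
r.move_linear(P(-108,5,41),vel=.12); print(r.current_t(),F(),here(),r.current_opening())
r.move_linear(P(-58,5,41),vel=.06); print(F(),here())
f0=F()
for x in np.arange(-57,-40,1.):
    r.move_linear(P(x,5,41),vel=.04); f=F(); print(x,f.round(1))
    if f[0]<-9: break
print(r.current_t(),here())
cv2.imwrite('pics/t1.png',np.vstack([snap('top',235,148,365,198,6),snap('side',210,145,340,190,6)]))
E
```

```text
2.6833 [-1.07504618e-02  3.43466124e-01  1.99920521e+00 -5.50073830e-05
  7.98619641e-01  1.64060565e+00] [0.28654195 0.00964166 0.05007657]
3.6583 [ 1.05134698 -0.67189126  0.99173552] [-107.63715512    5.00410376   41.47994024] 0.5998992378614116
[-0.14340664 -0.22226058 -0.69133419] [-58.27116392   4.99004436  40.92770689]
-57.0 [0.6 0.2 1. ]
-56.0 [-0.2 -0.5 -0.2]
-55.0 [ 0.2 -0.   1. ]
-54.0 [ 0.6 -0.8  0. ]
-53.0 [-0.9  0.6  1.3]
-52.0 [ 0.3 -0.  -0.7]
-51.0 [-0.3  0.9 -0.5]
-50.0 [-0.4  1.  -0.2]
-49.0 [-4.4 -0.   3.9]
-48.0 [-9.7 -0.   6.1]
7.1417 [-49.82928391   5.00106961  40.69429263]
```

View pics/t1.png

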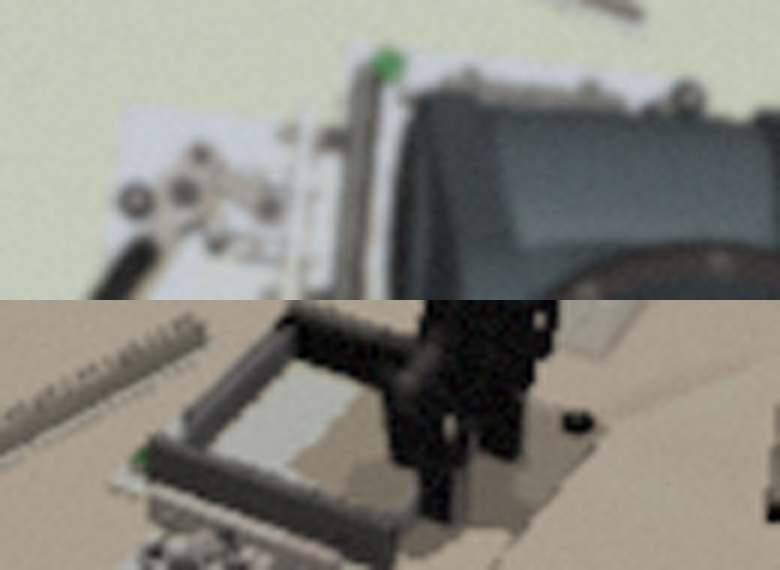

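The side view shows the far wall right up against the rear stop, and the force rose at a face position of about −39 mm, so the tray looks home. I'll back off and move to the lever, checking IK along its path first.

```bash
cat >> rob.py <<'E'
def lev(q,gap,rad=66,z=52): # TCP pose with front finger face 'gap' mm behind the grip face at lever angle q
    ph=2.79-q; d=8+11+gap; x=20+rad*np.cos(ph)-d*np.sin(ph); y=140+rad*np.sin(ph)+d*np.cos(ph)
    return P(x,y,z), quat(ph-np.pi/2)
E
python3 - <<'E'
from rob import *
r.move_linear(P(-75,5,41),vel=.08); r.move_linear(P(-100,5,130),vel=.2)
r.set_gripper(0)
for q in(.1,.8,1.5):
    p,o=lev(q,0); j=r.inverse_kinematics(p,o); print(q,None if j is None else np.round(j,2))
p,o=lev(.1,14,z=130); r.move_to(p,o); print(r.current_t(),r.current_q())
p,o=lev(.1,14); r.move_linear(p,vel=.12); print(r.current_t(),here(),F(),r.current_opening())
cv2.imwrite('pics/t2.png',np.vstack([snap('top',235,148,365,230,5),snap('side',210,145,340,180,5)]))
E
```

```text
0.1 [ 0.25  0.64  1.78 -0.    0.73  0.79]
0.8 [ 0.31  0.69  1.67 -0.    0.78  1.54]
1.5 [ 0.3   0.75  1.53 -0.    0.85  2.24]
9.7083 [ 2.35302241e-01  4.97368158e-01  1.77685020e+00 -1.81516292e-04
  8.67931893e-01  7.69484539e-01]
10.5083 [-53.39786985 139.09538524  52.56770598] [-0.29572529  0.16040492  0.20848414] -0.0011115232290937248
```

View pics/t2.png

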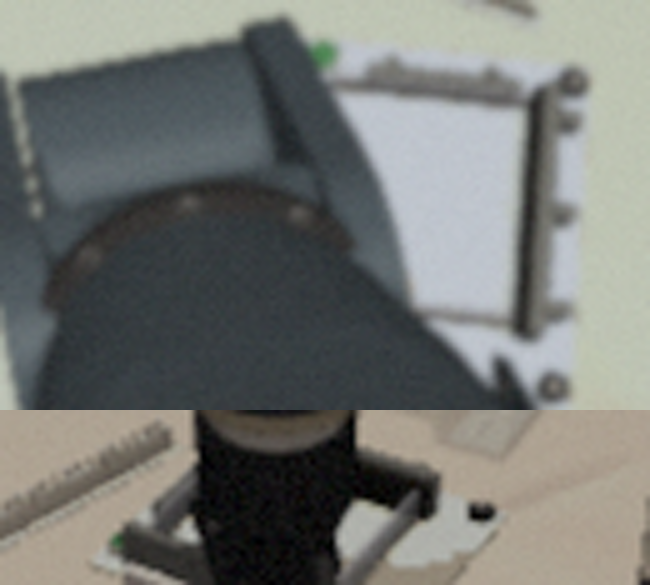

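The top view shows the far wall touching the stop (bands at y≈80 merged) and the tray square, so it is home. Now I'll sweep the lever.

```bash
python3 - <<'E'
from rob import *
for q in np.r_[np.arange(.1,1.3,.12),np.arange(1.3,1.56,.05)]:
    p,o=lev(q,0); r.move_linear(p,o,vel=.06)
    ph=2.79-q; f=F(); ft=f[0]*np.sin(ph)-f[1]*np.cos(ph); fr=f[0]*np.cos(ph)+f[1]*np.sin(ph)
    e=np.array(p)-np.array(r.current_tool_pos())
    print(round(q,2),round(r.current_t(),1),'tan %.1f rad %.1f z %.1f err %.1fmm'%(ft,fr,f[2],1e3*np.linalg.norm(e)))
    if abs(ft)>25: break
E
```

```text
0.1 11.0 tan 0.0 rad -0.3 z 0.2 err 0.4mm
0.22 11.3 tan 0.5 rad 0.0 z -0.1 err 0.1mm
0.34 11.6 tan 0.4 rad 0.5 z 1.8 err 0.3mm
0.46 11.8 tan -0.3 rad 0.5 z -0.1 err 0.3mm
0.58 12.1 tan -0.3 rad -0.2 z 0.4 err 0.3mm
0.7 12.4 tan -0.2 rad -1.0 z -0.3 err 0.3mm
0.82 12.7 tan -3.0 rad 0.4 z 1.0 err 0.8mm
0.94 13.0 tan -4.2 rad -0.5 z -0.4 err 0.9mm
1.06 13.3 tan -4.3 rad 1.3 z -0.3 err 0.7mm
1.18 13.5 tan -3.9 rad 0.7 z 0.0 err 0.3mm
1.3 13.8 tan -2.0 rad 0.8 z 1.1 err 0.3mm
1.35 14.1 tan -0.6 rad 0.1 z 0.1 err 0.3mm
1.4 14.3 tan -0.6 rad 0.3 z -0.6 err 0.3mm
1.45 14.6 tan 0.2 rad 0.5 z -0.1 err 0.1mm
1.5 14.8 tan -0.6 rad 1.1 z -0.7 err 0.1mm
1.55 15.1 tan -0.4 rad 0.1 z 0.2 err 0.1mm
```

The force peaked at about 4 N and dropped to zero past 1.35, as expected for a snap-over. I'll retract and check.

```bash
python3 - <<'E'
from rob import *
p,o=lev(1.55,12); r.move_linear(p,o,vel=.06)
p,o=lev(1.55,12,z=150); r.move_linear(p,o,vel=.2)
r.move_to(P(-230,-200,220),quat(0)); print(r.current_t(),F(),here())
cv2.imwrite('pics/t3.png',snap('top',235,138,365,238,6))
E
```

```text
17.825 [ 0.66849041 -0.29692799  0.37497822] [-229.55442635 -199.8910669   219.94979588]
```

View pics/t3.png

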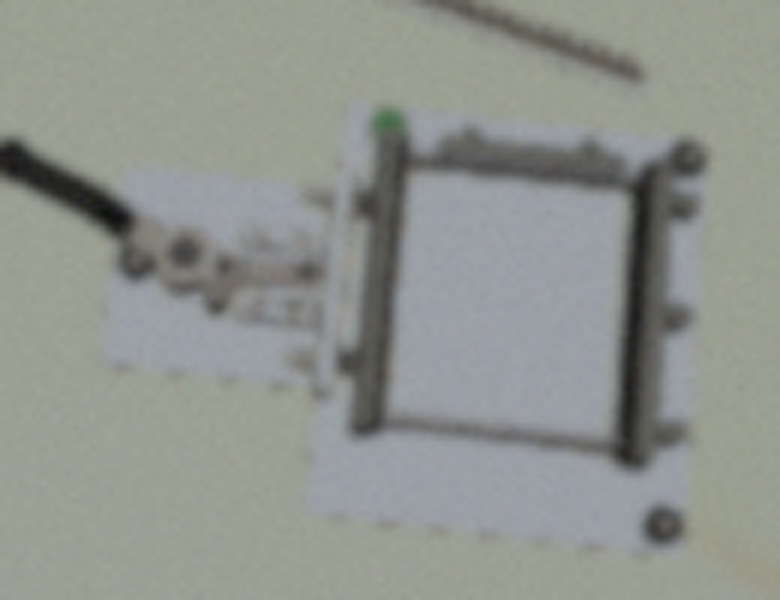

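The grip now points left and slightly away, from pivot (185, 252) to ball (12, 157). The dam is against the tray, and the tray spans gasket to gasket with its far wall on the stop. I'll get the lever angle in numbers, then hand in.

```bash
python3 - <<'E'
from rob import *
T=pickle.load(open('top.pkl','rb'))
t=lambda u,v,z:inv(S,ray_at(T,235+u/6-.42,138+v/6-.42,z/1e3)[:2])*1e3
b,p=t(12,157,46),t(185,252,43); a=np.arctan2(*(b-p)[::-1]); q=2.79-a; print('q',q,p)
for k in((405,161),(630,182),(385,419),(615,443)): print(t(*k,37).round(1))
if q>1.53: r.hand_in(); print('handed in',r.current_t())
E
```

```text
q 1.6141332091448843 [ 20.94184483 139.79083274]
[73.3 51. ]
[ 75. -45.]
[-39.4  49.4]
[-38.5 -46.2]
the job is handed in; nothing more can be done
the job is handed in; nothing more can be done
```

The tray is pushed home against the rear stop and the lever is in lock. I handed the job in with the arm clear, just after 17.8 s; no verdict is reported.

- **Tray:** I pushed it with half-open fingertips until the force rose to about 10 N, at a finger-face position matching home within about 1 mm. A picture before the lever was touched showed the far wall on the stop and the tray square.
- **Lever:** I swept it round with the shut fingertips. Resistance began between 0.7 and 0.82 rad, reached about 4 N, and fell to zero from about 1.35 rad. The last picture gives a lever angle of about 1.61 rad, which is its stop at 1.60 within measuring error.
- **Seal:** In the last picture the tray spans the two gaskets with the dam against its left end. The dam's contact force could not be measured.
- **Check that disagreed:** My pixel readings of the tray walls in the last picture were inconsistent. The far wall came out at 73–75 mm instead of 80. The near wall came out at about −39 mm, against −40 for its outer face and −36 for its inner. That makes the tray about 113 mm long instead of 120 (about 114 before I moved it), so I put it down to blurred wall edges. I relied on the push contact and the visible contact with the stop instead.
- **Bystanders:** I did not measure the combs, timer or marker afterwards. The planned paths kept clear of them, and I saw no sign of contact in the force readings I took.

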